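# Run-in test of a curved guide rail with a push gauge

### The job

Check how freely the heavy carriage runs on the curved guide rail: push it with the fingers by the rubber pad of its spring gauge, in one smooth run from the stop where it stands to the stop at the other end, following the curve and keeping the gauge between 3 N and 6 N (pressed in 30 to 60 mm) all the way. At the far stop keep pressing within the same band for two to three seconds, then let go of the pad and leave the carriage there. Never let it race into the stop or push the gauge to its bottom, and leave the other things on the bench where they are.

Things in the scene. Friction and masses are not known exactly. Their poses are not given: they have to be found in the camera images.
- rail: Curved steel guide rail on five grey pillars, fixed, placed anew in each run. Middle line: an arc of 300 mm radius, hollow side towards the robot, red stop at each end. Origin on the bench under the arc's middle; x away from the arc's centre, y along the rail at the middle, z up. Rail top 51 to 65 mm high, out of level by 0.09 rad: it climbs to a top 0.20 rad past the middle, then falls a little.
- carriage: Heavy steel carriage, 120 mm long, 80 wide, 75 high, on the rail; origin on the 300 mm arc at its middle, on the rail's top. Axes as rail's at the start, turning with it about the arc's centre (tilted 0.09 rad). It starts at the stop at the rail's -y end, 0.55 rad before the arc's middle (y = -157 mm in rail's frame; gravity holds it there); the far stop is 0.55 rad past it (y = +157 mm).
- plunger (a joint): How far the gauge's plunger (0.12 kg) is pressed into its barrel, m: 0 free, 0.090 at the bottom; above 0.080 counts as bottomed. Spring 100 N per m: 0.030 is 3 N, 0.060 is 6 N. Two black rings, 5 mm wide, sit on the rod: the one nearer the barrel enters it at 30 mm, the other at 60 mm, so one shows while in the band. The band applies once the carriage is 50 mm from its first stop.
- pad (a point): Centre of the pushing face of the plunger's pad, an upright black rubber disc 64 mm across, 10 mm thick, 105 to 125 mm above the bench, behind the carriage. Its y axis is the pushing direction (into the barrel, along the rail at the carriage), x away from the arc's centre, z about up. Plunger free: the face lies 165 mm straight behind the carriage's middle. Free space behind the pad.
- oil_bottle: Clear bottle, 52 mm across, 130 mm high, loose bystander; origin under its centre.
- scoop_cup: Small steel bowl, 68 mm across, 45 mm high, loose bystander; origin under its centre.
- wrench: Wrench lying on the bench, loose bystander; origin under its middle.
- driver: Screwdriver lying on the bench, loose bystander; origin under its middle.
- bushing: Brass flanged bushing, 60 mm across, 40 mm high, standing on the bench in the hollow of the rail, loose bystander; origin under its centre.
- funnel: Red plastic funnel standing on its mouth, 90 mm across, 80 mm high, loose bystander; origin under its centre.
- gauge_mouth (a point): Centre of the mouth of the gauge's barrel, a 38 mm aluminium tube along the carriage's top; y axis as pad's. Carriage: nominal 4.3 kg (varies by a quarter), viscous drag 40 N s/m, dry friction 0.5 N. Gravity along the path: 2.6 N against the push at the -y stop, none 0.20 rad past the arc's middle, 1.3 N with the push at the +y stop, where the carriage stays by itself.

How it is judged:
By the outcome, as a careful person would: the job done as asked, in the order asked, and still so for the second after the job is handed in, with the robot touching nothing.
It also fails if it takes over 48 s, if anything falls off the work surface, if the arm or the gripper's body presses on something with over 40 N, if the wrist force passes 120 N, or if a joint passes its speed limit or range.

### The arm

A 6-joint arm with a two-finger parallel gripper is mounted at the origin on the work surface. World frame = base frame: x ahead of the robot, y to its left, z up, the work surface at z = 0. Lengths are in mm, angles in degrees, forces in N, time in s.
With the tool pointing down it reaches from about 350 to 875 mm from the base axis. Payload 4.2 kg.
Tool frame: the origin (TCP) lies on the mounting face of the last link; the fingertips stand 173 mm ahead of it and the grasp point (between the pads) lies 155 mm ahead of it; z points along the fingers, y is the line along which they close (so a half turn about z gives the same grasp; the last joint's range is limited). The gripper opens to 85 mm and grips with 20 to 120 N. Pads are 22 mm wide; open, the fingers measure 114 mm over their backs; the gripper's body (76 mm by 85 mm) begins 54 mm behind the grasp point. The pads swing forward as they close: fully open they stand 13 mm farther back than shut.
Start: joints at [89.817, 22.042, 0.453, 0, -68.411, -14.817], TCP at [161.73, 603.691, 404.712] pointing down, gripper open.
Joint ranges: [-179.83, 179.83], [-69.29, 118.12], [-61.27, 80.66], [-181.25, 117.63], [-171.15, -9.14], [-177.46, 177.46]. Speed limits (degrees/s): [159.86, 159.86, 180, 180, 180, 180].

### API

Orientations are given as [roll, pitch, yaw] about the fixed x, y, z axes, in that order (R = Rz(yaw) Ry(pitch) Rx(roll)).
In Python, from station import robot gives the robot as it stands. The module is installed in compiled form; this text tells all that it offers. Calls block until the motion is done:
- robot.move_to(position, orientation): joint-space move of the TCP to a pose.
- robot.line_to(position, ori=None, max_speed=150, force_limit=None): straight line of the TCP; ori=None keeps the orientation; max_speed is the mean speed in mm/s. With force_limit (N) it stops when the force on the tool has changed by that much, and returns True; else False.
- robot.movej(angles): joint-space move.
- robot.gripper_to(opening, newtons=None): finger opening in mm; newtons is the grip in N (None keeps the last); returns when the fingers have stopped.
- robot.wait(seconds).
- robot.inverse_kinematics(position, orientation): joint angles nearest the present ones, or None.
- robot.sense(): the state.
- robot.read_camera(name): name is "scene" or "side" or "wrist"; returns a dict with "color" (384x512x3 uint8, red, green, blue), "vertical_fov" (degrees; the focal length in pixels is half the picture's height over the tangent of half this angle, whatever the lens; pixels are square), "cx", "cy" (the principal point, pixels), "R" (3x3) and "t" (3): a world point X has camera coordinates R X + t; the wrist camera has in their place "T_tool_cam" (4x4, takes a point from camera to tool coordinates, whose origin is the TCP and whose axes are the flange's). Camera axes: x right, y down, z forward; pixel columns grow to the right and rows downward; lengths in mm; the calibration is good to about 2 mm. A picture is of the moment at which its call begins: read the wrist's pose just before it. There is no depth.
A pose or a line that the arm cannot do raises robot.MotionError and nothing moves.
- robot.sign_off(): hands the job in; it is judged then, once.
Trained networks look in a picture, given as the dict that the camera call returned (one of the last four; its "shot" number tells which), for a name from the list of things; names that differ only in an ending like _2 or _b are one class to them, and where a whole thing is asked for, a point or a joint stands for the part that bears it (a point fixed in the world has none). Each returns a list of dicts, best first, with "score" (0 to 1); they miss things now and then, are a little off and sometimes report something else, mostly with a low value. They report only what shows in the picture. A call takes as long as a camera call.
- robot.look_for(picture, name): "xyz" ([x, y, z] in mm, in the coordinates of the camera as it stood for that picture, good to about 4 mm: the middle of the surface that is visible of it).
The state is a dict: "clock": time; "q": joint angles; "joint_velocities": joint speeds; "joint_torque": joint torques, N m; "eef_pos": TCP position; "orientation": TCP orientation; "wrist_force": force on the tool from outside, world axes, zero at the start; "moment": the same for the moment, N m; "opening": finger opening in mm; "gripper_force": force on a finger pad.
Only numpy, scipy, OpenCV 4.12 (cv2) and the standard library are available. Lean on these libraries where they do the work, as an engineer would, in place of code of your own. Each camera call takes 0.05 s, during which the arm holds its last target. There are 200 camera calls.

## Working session

There is one attempt and no reset: what is moved stays moved. The work goes in short steps, each a Python script; the robot and the scene stay as the last script left them, time stands still between calls to the robot, and variables do not carry over. Pictures are saved under pics/ and viewed, at most 10 in all, crops included, and the job is handed in when it is done.

```bash
mkdir -p pics; ls; cat > h.py <<'E'
import numpy as np, cv2
from station import robot
def world(p,xyz): return np.array(p["R"]).T@(np.array(xyz)-np.array(p["t"]))
E
python3 - <<'E'
from h import *
for c in ["scene","side"]:
    p=robot.read_camera(c); cv2.imwrite(f"pics/{c}0.png",p["color"][:,:,::-1])
    print(c,p["vertical_fov"],p["cx"],p["cy"],"cam at",-np.array(p["R"]).T@np.array(p["t"]))
    for n in ["rail","carriage","pad","gauge_mouth","bushing","funnel","oil_bottle","scoop_cup","wrench","driver"]:
        r=robot.look_for(p,n)
        print(n,[(round(d["score"],2),np.round(world(p,d["xyz"]))) for d in r[:2]])
s=robot.sense(); print(s)
E
```

```text
pics
scene 56.59893913898017 254.5475209151457 194.2049091176476 cam at [1129.27823051  486.07076424  893.74583209]
rail [(0.8, array([584., -11.,  65.]))]
carriage [(0.89, array([ 584., -149.,  122.])), (0.4, array([467.,  39.,  18.]))]
pad [(0.68, array([ 532., -293.,  118.]))]
gauge_mouth [(0.59, array([ 587., -147.,  120.]))]
bushing [(0.52, array([467.,  38.,  21.]))]
funnel [(0.87, array([757., 242.,  23.])), (0.23, array([764., -69.,  30.]))]
oil_bottle [(0.65, array([762., 118.,  80.]))]
scoop_cup [(0.92, array([766., -72.,  32.]))]
wrench [(0.88, array([566., 437.,   2.]))]
driver [(0.67, array([ 767., -287.,   24.]))]
side 56.48137059302026 254.29754499881332 195.12707364786021 cam at [ 342.14335267 -666.35111392  584.73062022]
rail [(0.92, array([ 547., -167.,   75.]))]
carriage [(0.81, array([ 552., -207.,  119.]))]
pad [(0.95, array([ 530., -309.,  112.])), (0.59, array([745.,  86.,  64.]))]
gauge_mouth [(0.93, array([ 551., -208.,  121.]))]
bushing [(0.98, array([455.,  11.,  14.]))]
funnel [(0.64, array([741., 209.,  20.])), (0.18, array([453.,   8.,  17.]))]
oil_bottl
[... 201 characters left out ...]
.]))]
{'clock': 1.1, 'q': array([ 8.98161986e+01,  2.20403844e+01,  4.52133880e-01, -4.31839501e-04,
       -6.84112728e+01, -1.48163731e+01]), 'joint_velocities': array([-0.0072605 , -0.00460911,  0.05660354, -0.06811156,  0.036356  ,
        0.05580474]), 'joint_torque': array([ 3.42607345e-04, -3.92096794e+01,  1.88619107e+01,  4.19060916e+00,
       -3.63978688e-04, -1.27675438e-06]), 'eef_pos': array([161.73652921, 603.68079588, 404.72124494]), 'orientation': array([-1.79999642e+02,  5.10097949e-04, -1.50003334e+01]), 'wrist_force': array([ 0.26338263, -0.38168648,  0.03523388]), 'moment': array([-0.02673789,  0.04599137,  0.01057218]), 'gripper_force': 0.0, 'opening': 85.6549413876629}
```

View pictures.

View pics/scene0.png

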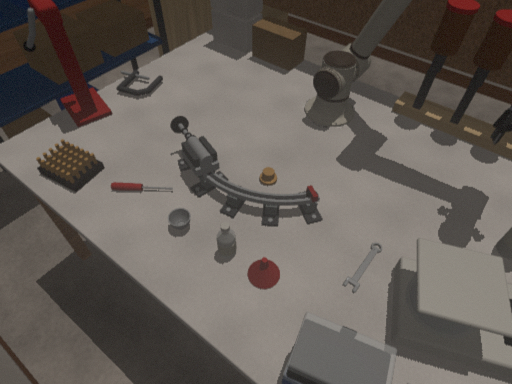

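View pics/side0.png

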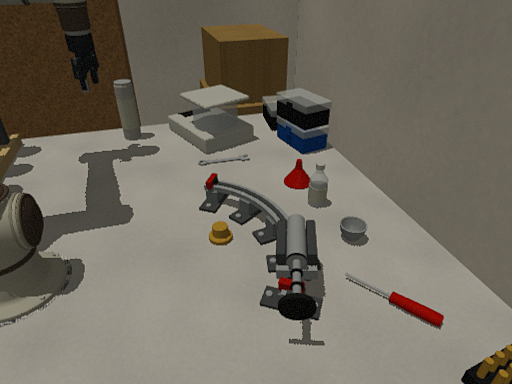

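The pictures show the carriage and pad at the rail's −y end. In side the pad is at about (297,305) and the far red stop at (211,180). In scene they are at (180,125) and (313,192). Next I triangulate these, fit the rail pose and overlay the model.

```bash
cat >> h.py <<'E'
from scipy.optimize import least_squares
TIL,TOP=0.09,0.20
def railpt(th,back=0,up=0,lat=0):
    """point in rail frame: carriage angle th, back mm behind along tangent, up along normal, lat outward"""
    # level-plane coords about the arc's centre, then tilt so that direction TOP is high
    r=np.array([np.cos(th),np.sin(th),0]); t=np.array([-np.sin(th),np.cos(th),0])
    v=(300+lat)*r-back*t+np.array([0,0,up])
    a=np.array([-np.sin(TOP),np.cos(TOP),0])          # tilt axis
    R=cv2.Rodrigues(-a*TIL)[0]
    return R@v+np.array([-300,0,65-300*np.sin(TIL)])
def toworld(P,pose):
    x,y,w=pose; c,s=np.cos(w),np.sin(w)
    return np.array([x+c*P[0]-s*P[1],y+s*P[0]+c*P[1],P[2]])
def proj(p,X):
    f=p["color"].shape[0]/2/np.tan(np.radians(p["vertical_fov"])/2)
    c=np.array(p["R"])@X+np.array(p["t"]); return np.array([p["cx"]+f*c[0]/c[2],p["cy"]+f*c[1]/c[2]])
E
cat > fit.py <<'E'
from h import *
P={c:robot.read_camera(c) for c in ["scene","side"]}
def blob(c,mask,near):
    n,l,s,ce=cv2.connectedComponentsWithStats(mask.astype(np.uint8))
    ok=[i for i in range(1,n) if s[i,4]>25 and np.hypot(*(ce[i]-near))<15]
    i=max(ok,key=lambda i:s[i,4]); print(c,near,ce[i],s[i]); return ce[i]
obs={}
for c,pp,ss in [("scene",(180,125),(313,192)),("side",(297,305),(211,180))]:
    im=P[c]["color"].astype(int); R,G,B=im[...,0],im[...,1],im[...,2]
    obs[c]=(blob(c,im.max(2)<(45 if c=="scene" else 30),pp),blob(c,(R>90)&(R>2.2*G)&(R>2.2*B),ss))
def res(q):
    pose=q[:3]; ths,hs,hp=q[3:]; o=[]
    for c in P:
        for X,ob in ((toworld(railpt(-.55,160,hp),pose),obs[c][0]),(toworld(railpt(ths,0,hs),pose),obs[c][1])):
            o+=list(proj(P[c],X)-ob)
    return np.array(o+[(q[5]-57)/4,(q[3]-.8)/.06,(q[4]-10)/10])
s=least_squares(res,[590,0,0,.8,10,57],loss="soft_l1"); print(np.round(s.x,3),np.round(s.fun,1))
pose=s.x[:3]; np.save("pose.npy",s.x)
out=[]
for c in P:
    im=P[c]["color"][:,:,::-1].copy(); k=3; im=cv2.resize(im,None,fx=k,fy=k,interpolation=cv2.INTER_CUBIC)
    d=lambda X,col:cv2.circle(im,tuple(int(round(v)) for v in (proj(P[c],toworld(X,pose))+.5)*k),1,col,-1)
    for t in np.linspace(-.85,.85,120): d(railpt(t),(0,255,0))
    for a in np.linspace(0,6.28,50):
        for b in (155,165): d(railpt(-.55,b,s.x[5]+32*np.sin(a),32*np.cos(a)),(0,255,255))
    for xx in(-40,40):
        for b in np.linspace(-60,60,30): d(railpt(-.55,b,0,xx),(255,0,255))
    u=np.mean([obs[c][0],obs[c][1]],0)*k; x0,y0=int(u[0]-300),int(u[1]-290)
    y0=max(0,y0);x0=max(0,x0); cv2.imwrite(f"pics/ov_{c}.png",im[y0:y0+590,x0:x0+600])
E
python3 fit.py
```

```text
Traceback (most recent call last):
  File "fit.py", line 10, in <module>
    obs[c]=(blob(c,im.max(2)<(45 if c=="scene" else 30),pp),blob(c,(R>90)&(R>2.2*G)&(R>2.2*B),ss))
            ~~~~^^^^^^^^^^^^^^^^^^^^^^^^^^^^^^^^^^^^^^^^^^^
  File "fit.py", line 6, in blob
    i=max(ok,key=lambda i:s[i,4]); print(c,near,ce[i],s[i]); return ce[i]
ValueError: max() iterable argument is empty
```

```bash
sed -i 's/(45 if c=="scene" else 30)/(62 if c=="scene" else 40)/; s/R>90/R>70/' fit.py; python3 fit.py || python3 - <<'E'
import cv2
i=cv2.imread("pics/scene0.png"); print(i[115:136,168:194].max(2)); print(i[186:200:2,306:320:2])
E
```

```text
scene (180, 125) [178.82183908 123.68965517] [171 116  17  17 174]
[[142 142 141 144 145 145 146 142 141 132 129 124 124 125 127 134 136 138
  136 136 137 137 138 137 138 135]
 [143 143 146 143 144 145 143 130 122  89  84  68  59  66  72  98 120 132
  140 140 140 138 139 137 136 137]
 [144 143 144 143 140 144 126  91  65  48  53  49  43  49  49  55  68 103
  133 141 139 140 138 136 137 139]
 [142 144 143 145 136 123  80  52  47  46  49  51  51  50  48  46  48  58
   98 136 139 139 139 139 137 137]
 [143 144 145 146 109  69  47  44  48  49  47  49  49  45  50  49  47  44
   64 119 140 140 140 138 136 137]
 [144 144 147 129  77  50  49  48  52  49  47  50  47  47  48  43  46  50
   48  73 130 141 139 141 139 140]
 [142 144 142  91  53  41  45  51  47  45  44  49  45  46  49  47  47  48
   48  54 105 139 143 140 139 141]
 [145 141 134  69  49  46  43  46  48  43  47  46  53  49  47  46  47  47
   48  46  84 138 142 139 141 143]
 [144 141 112  62  45  49  50  49  48  49  56  74  80  77  55  48  49  51
   48  47  79 137 142 141 140 144]
 [144 144  94  53  46  48  44  49  42  50  69 102 11
[... 1775 characters left out ...]
]
  [ 53  54 113]
  [ 50  52 110]
  [110 116 122]]

 [[ 47  50  52]
  [ 46  48  50]
  [ 49  51  57]
  [ 46  50  67]
  [ 48  53 104]
  [ 45  48  97]
  [ 90  94 106]]

 [[109 111 113]
  [ 89  89  92]
  [ 71  71  74]
  [ 40  45  61]
  [ 46  47  68]
  [ 46  49  69]
  [ 70  71  74]]]Traceback (most recent call last):
  File "fit.py", line 10, in <module>
    obs[c]=(blob(c,im.max(2)<(62 if c=="scene" else 40),pp),blob(c,(R>70)&(R>2.2*G)&(R>2.2*B),ss))
                                                            ~~~~^^^^^^^^^^^^^^^^^^^^^^^^^^^^^^^^^
  File "fit.py", line 6, in blob
    i=max(ok,key=lambda i:s[i,4]); print(c,near,ce[i],s[i]); return ce[i]
ValueError: max() iterable argument is empty
```

```bash
sed -i 's/2\.2\*/1.6*/g; s/return ce\[i\]/return np.array([s[i,0]+(s[i,2]-1)\/2,s[i,1]+(s[i,3]-1)\/2])/' fit.py; python3 fit.py
```

```text
scene (180, 125) [178.75862069 123.68965517] [171 116  17  17 174]
scene (313, 192) [312.31481481 191.14814815] [308 186  10  11  54]
side (297, 305) [296.21670429 306.24379233] [260 293  58  27 886]
side (211, 180) [210.92592593 177.62962963] [206 173  11  10  54]
[5.9246e+02 9.6320e+00 1.6400e-01 7.8400e-01 1.4280e+01 5.6475e+01] [ 2.8 -0.5 -0.4  0.5  0.6  0.1 -0.5 -0.2 -0.1 -0.3  0.4]
```

```bash
sed -i 's/^def res/obs["side"]=(np.array([297.5,306]),obs["side"][1])\ndef res/' fit.py; python3 fit.py; python3 -c "
import cv2,numpy as np
a=cv2.imread('pics/ov_scene.png');b=cv2.imread('pics/ov_side.png');print(a.shape,b.shape)"
```

```text
scene (180, 125) [178.73714286 123.71428571] [171 116  17  17 175]
scene (313, 192) [312.24074074 191.18518519] [308 186  10  11  54]
side (297, 305) [296.19481982 306.25337838] [260 293  58  27 888]
side (211, 180) [210.89090909 177.72727273] [206 173  11  11  55]
[6.00775e+02 6.15100e+00 1.78000e-01 8.09000e-01 1.36640e+01 5.79740e+01] [-0.8  0.4 -0.6  0.5 -0.4 -0.  -0.6 -0.2  0.2  0.2  0.4]
(590, 600, 3) (590, 600, 3)
```

View pics/ov_scene.png

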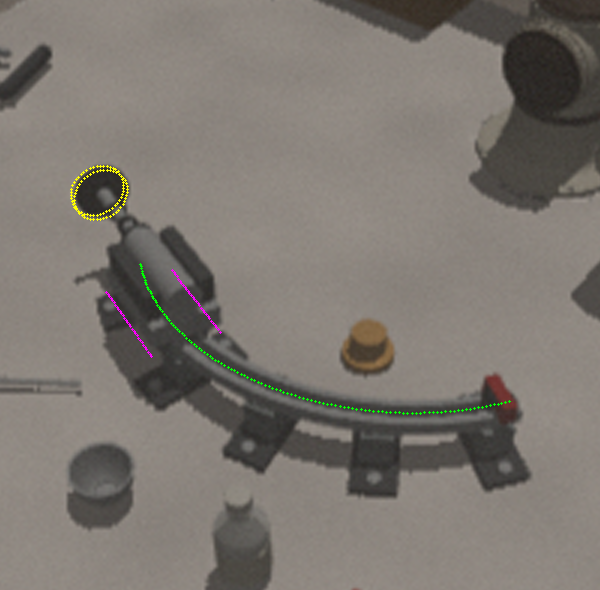

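View pics/ov_side.png

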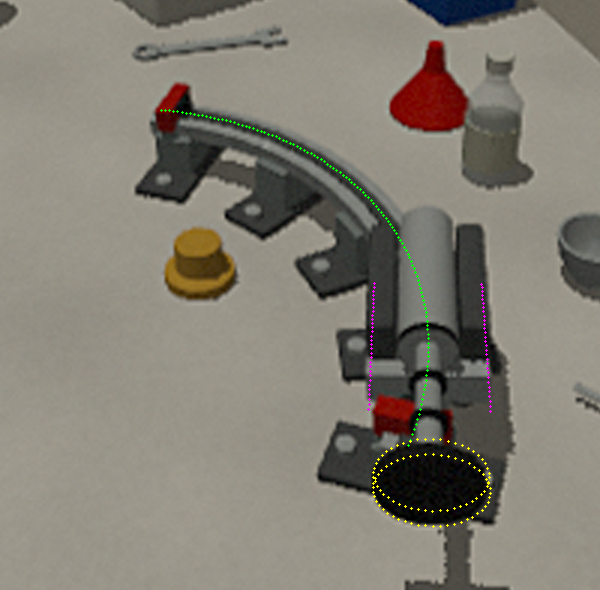

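The overlay agrees with both pictures: rail line, carriage and pad circles all sit where they should. Next I check reach along the push, close the fingers, and move behind the pad.

```bash
cat >> h.py <<'E'
from scipy.spatial.transform import Rotation as Ro
Q=np.load("pose.npy"); POSE=Q[:3]; HP=57.0
GR=155.0   # grasp point ahead of TCP
def tcp(th,back,up=0,lat=0):
    """TCP pose with the closed fingers' front face `back` mm behind carriage middle at angle th"""
    e=1e-3; W=lambda *a:toworld(railpt(*a),POSE)
    o=W(th,back,HP,0); d=W(th,back-1,HP,0)-o; n=W(th,back,HP+1,0)-o
    x,z=-d,-n; y=np.cross(z,x)
    tip=W(th,back+11,HP+3+up,lat)
    return tip-GR*z, Ro.from_matrix(np.c_[x,y,z]).as_euler("xyz",degrees=True), d
E
python3 - <<'E'
from h import *
for th in np.linspace(-.55,.57,6):
    p,o,d=tcp(th,120); q=robot.inverse_kinematics(p,o); print(round(th,2),np.round(p),np.round(o,1),None if q is None else np.round(q,1))
for n in [(-.55,215,0),(-.55,215,110)]:
    p,o,d=tcp(*n); print(np.round(p),np.round(o,1),np.round(robot.inverse_kinematics(p,o),1))
robot.gripper_to(0,20)
robot.move_to(p,o); print(robot.sense()["clock"])
print(np.round(robot.read_camera("wrist")["T_tool_cam"],2))
p,o,d=tcp(-.55,215); robot.line_to(p,o,max_speed=100)
def F(n=1): 
    return robot.sense()["wrist_force"]@d
print([round(F(),2) for _ in range(5)])
t0=robot.sense()["clock"]; robot.sense(); print("sense dt",robot.sense()["clock"]-t0)
for L,v in((3,60),(5,60),(5,100)):
    t=robot.sense()["clock"]; pp=robot.sense()["eef_pos"]; robot.line_to(pp+d*L,max_speed=v); s=robot.sense()
    print(L,v,s["clock"]-t,(s["eef_pos"]-pp)@d,np.abs(s["joint_velocities"]).max(),-s["wrist_force"]@d)
print("clock",s["clock"],s["opening"],s["eef_pos"])
p=robot.read_camera("side"); cv2.imwrite("pics/side1.png",cv2.resize(p["color"][150:350,150:400,::-1],None,fx=3,fy=3))
E
```

```text
-0.55 [ 519. -285.  264.] [-176.2    3.5 -111.2] [-13.8  26.  -14.1  -4.2 -45.8  -4.7]
-0.33 [ 564. -228.  270.] [-175.5    2.6  -98.4] [ -7.4  26.9 -11.8  -3.4 -46.9   1.1]
-0.1 [ 596. -162.  274.] [-175.1    1.5  -85.6] [ -0.7  27.2 -10.6  -2.7 -47.4   6.7]
0.12 [612. -91. 278.] [-174.9    0.4  -72.8] [  6.2  27.  -10.6  -1.9 -47.4  12.2]
0.35 [612. -18. 281.] [-174.9   -0.7  -60. ] [ 13.3  26.3 -11.9  -1.  -46.8  17.4]
0.57 [595.  53. 282.] [-175.2   -1.9  -47.2] [ 20.6  25.  -14.3  -0.1 -45.6  22.3]
[ 485. -374.  258.] [-176.2    3.5 -111.2] [-23.3  28.1 -11.   -5.  -47.3   5.2]
[ 475. -377.  368.] [-176.2    3.5 -111.2] [-24.   21.4  -4.6  -4.2 -60.5   4.6]
5.85
[[-0.   -0.95 -0.32 81.53]
 [ 1.   -0.   -0.    0.8 ]
 [ 0.   -0.32  0.95 29.96]
 [ 0.    0.    0.    1.  ]]
[np.float64(-0.93), np.float64(-0.93), np.float64(-0.93), np.float64(-0.93), np.float64(-0.93)]
sense dt 0.0
3 60 0.25 3.221219081607341 0.16175112734205754 0.7866592535770467
5 60 0.25 5.343919383641141 0.32505053465128303 0.21367681184854787
5 100 0.25 5.329002401000226 0.32133389023001735 0.22615669757339937
clock 7.9 -0.05032282105654425 [ 489.85622514 -361.07527383  260.46651231]
```

View pics/side1.png

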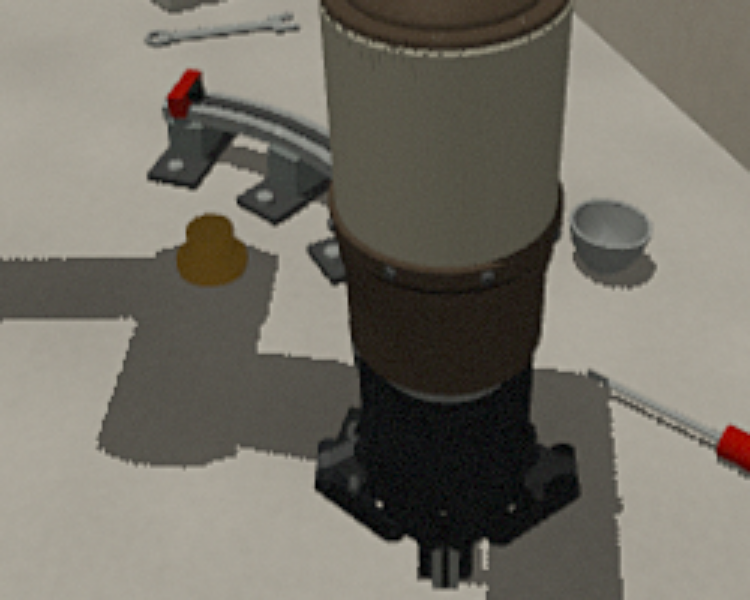

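Closed tips stand about 37 mm behind the pad, with free room below. A line takes at least 0.25 s. Now I measure the force noise, then press lightly (below breakaway) to calibrate the contact position.

```bash
python3 - <<'E'
from h import *
d=tcp(-.55,165)[2]
def samp(n):
    v=[]
    for _ in range(n): robot.wait(.05); v.append(robot.sense()["wrist_force"]@d)
    return np.round(v,2)
z=samp(8); print("free",z)
for b in (155,147):
    p,o,_=tcp(-.55,b); t=robot.sense()["clock"]; robot.line_to(p,o,max_speed=60); s=robot.sense()
    v=samp(8); print(b,s["clock"]-t,v,"F",z.mean()-v.mean(), "poserr",(robot.sense()["eef_pos"]-p)@d)
print(robot.sense()["clock"])
p=robot.read_camera("wrist"); cv2.imwrite("pics/wrist1.png",p["color"][:,:,::-1])
E
```

```text
free [-0.37  0.06 -0.32  0.1   0.71 -0.16  0.13 -0.12]
155 0.9250000000000007 [-0.56 -0.62 -1.02 -1.   -1.67 -1.85 -1.45 -1.15] F 1.16875 poserr -0.18995627987827454
147 0.2832999999999988 [-1.98 -2.41 -1.74 -2.04 -2.05 -2.18 -2.47 -2.15] F 2.1312500000000005 poserr -0.06818503892163322
10.3583
```

View pics/wrist1.png

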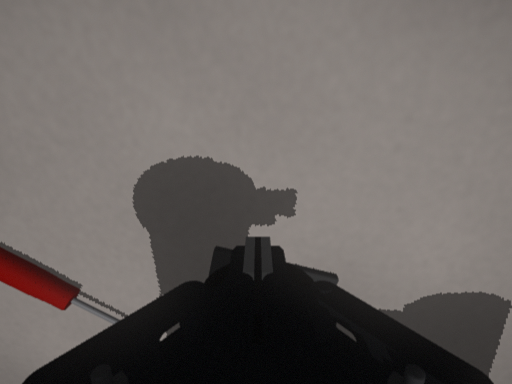

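```bash
cat > ctl.py <<'E'
import numpy as np
R,STOP,T=0.300,0.330,0.25
def g(s,m=4.3): return m*9.81*0.09*np.sin(.75-s/R)   # against the push
def mj(u): u=np.clip(u,0,1); return u**3*(10-15*u+6*u*u)
def sim(x,f0,f1,tm,T,m=4.3,b=40.,fr=.5,rec=None):
    """x=[s,v,d]; finger coordinate f=s+c moves f0->f1 in tm, then dwells"""
    s,v,d=x; dt=.0025
    for i in range(int(round(T/dt))):
        c=f0+(f1-f0)*mj((i+1)*dt/tm)-s; a=100*c-g(s,m)-d-b*v
        a=a-fr*np.sign(v) if abs(v)>1e-4 else np.sign(a)*max(0,abs(a)-fr)
        v+=a/m*dt
        s+=v*dt
        if s<0: s,v=0,max(v,0)
        if s>STOP:
            if rec is not None and v>.01: rec.append(("hit",v))
            s,v=STOP,0
        if rec is not None: rec.append((s,c))
    return np.array([s,v,d])
def fref(s): return np.interp(s,[0,.05,.33],[4.7,4.6,4.25])
class Ctl:
    def __init__(S,f): S.x=np.zeros(3); S.P=np.diag([1e-6,1e-6,.5**2]); S.f=f; S.done=False
    def next(S):
        s,v,d=S.x; vd=np.clip((fref(s)-.5-g(s)-d)/40,.02,.135)
        for _ in range(3): vd=np.clip((fref(s)-.5-g(s+vd*T/2)-d)/40,.02,.135)
        sn=s+vd*T; trough=fref(sn)/100-.07*vd     # c at the end of the dwell
        fn=sn+trough
        if sn>STOP-.004: fn=STOP+.046; S.done=True
        L=np.clip(fn-S.f,.001,.034); S.f2=S.f+L
        S.tm=max(.1,L/.34 if S.f>.04 else L/.08)
        return S.f2,S.tm
    def update(S,F,T):
        A=np.zeros((3,3)); x1=sim(S.x,S.f,S.f2,S.tm,T)
        for i,e in enumerate((1e-3,1e-2,.05)):
            y=S.x.copy(); y[i]+=e; A[:,i]=(sim(y,S.f,S.f2,S.tm,T)-x1)/e
        P=A@S.P@A.T+np.diag([.0005**2,.003**2,.12**2]); H=np.array([-100.,0,0])
        e=F-100*(S.f2-x1[0]); K=P@H/(H@P@H+.4**2)
        S.x=x1+K*e; S.x[0]=np.clip(S.x[0],0,STOP); S.P=P-np.outer(K,H@P); S.f=S.f2
if __name__=="__main__":
    rng=np.random.default_rng(0)
    for m in (3.2,4.3,5.4):
        for b in (34,40,46):
            for dst in (-.004,.004):   # error of stop's place
                lo,hi,hit,t=[],[],0,0
                for k in range(4):
                    x=np.zeros(3); C=Ctl(.0206); rec=[]
                    for n in range(60):
                        f1=C.f; f2,tm=C.next(); x=sim(x,f1+(dst if x[0]>.25 else 0)*0,f2,tm,tm+.15,m,b,.5,rec)
                        C.update(100*(f2-x[0])+rng.normal(0,.4),tm+.15)
                        if C.done: break
                    x=sim(x,f2,f2,.1,.5,m,b,.5,rec)
                    h=[r[1] for r in rec if r[0]=="hit"]; cc=[r[1] for r in rec if r[0]!="hit" and r[0]>.05]
                    lo.append(min(cc)); hi.append(max(cc)); hit=max([hit]+h); t=n
                if dst>0: print(m,b,"c %.1f..%.1f"%(1e3*min(lo),1e3*max(hi)),"hit %.3f"%hit,"n",t)
E
python3 ctl.py
```

```text
3.2 34 c 32.3..58.8 hit 0.151 n 13
3.2 40 c 34.5..63.7 hit 0.136 n 14
3.2 46 c 36.6..64.9 hit 0.115 n 17
4.3 34 c 29.4..58.9 hit 0.144 n 16
4.3 40 c 32.0..58.1 hit 0.136 n 17
4.3 46 c 33.9..60.5 hit 0.125 n 20
5.4 34 c 25.4..54.6 hit 0.151 n 18
5.4 40 c 31.6..57.6 hit 0.137 n 20
5.4 46 c 32.6..59.0 hit 0.123 n 25
```

```bash
python3 - <<'E'
from h import *
d=tcp(-.55,165)[2]
def go(name,f):
    a=robot.sense(); r=f(); b=robot.sense()
    print(name,r,"dt %.3f"%(b["clock"]-a["clock"]),"move %.2f"%((b["eef_pos"]-a["eef_pos"])@d),"qd",np.round(b["joint_velocities"],1),"F %.2f"%(-b["wrist_force"]@d))
p,o,_=tcp(-.55,159)
go("back",lambda:robot.line_to(p,o,max_speed=120))
q=robot.inverse_kinematics(*tcp(-.55,156)[:2]); go("movej3",lambda:robot.movej(q))
go("move_to 7",lambda:robot.move_to(*tcp(-.55,149)[:2]))
go("back fl",lambda:robot.line_to(*tcp(-.55,189)[:2],max_speed=60,force_limit=.5))
go("fwd fl",lambda:robot.line_to(*tcp(-.55,149)[:2],max_speed=60,force_limit=.8))
go("wait",lambda:robot.wait(.05))
print(robot.sense()["clock"], (robot.sense()["eef_pos"]-tcp(-.55,147)[0])@d)
E
```

```text
back False dt 0.250 move -12.36 qd [ 0.7 -0.1 -0.2  0.   0.1 -0.2] F 1.46
movej3 False dt 0.250 move 3.83 qd [-0.1  0.1 -0.   0.   0.   0.2] F 1.22
move_to 7 False dt 0.250 move 7.01 qd [-0.5  0.1  0.1  0.   0.   0.2] F 1.37
back fl True dt 0.208 move -1.84 qd [ 0.2  0.2 -0.4 -0.1  0.1 -0.3] F 1.90
fwd fl False dt 0.250 move 1.44 qd [ 0.1 -0.   0.1  0.  -0.   0.1] F 2.00
wait False dt 0.050 move -0.02 qd [-0.1 -0.2  0.   0.   0.  -0.1] F 1.95
11.6667 -2.004617029830804
```

```bash
sed -i 's/\[4.7,4.6,4.25\]/[4.7,4.5,4.15]/; s/\.12\*\*2\]/.05**2]/; s/+\.4\*\*2)/+.6**2)/; s/np.clip(fn-S.f,.001,.034)/np.clip(fn-S.f,.001,max(.012,1.3*S.L)); S.L=L/; s/S.done=False$/S.done=False; S.L=.027/' ctl.py
sed -i 's/L=np.clip(fn-S.f/L=np.clip(fn-S.f/; s/fn=STOP+.046; S.done=True/fn=STOP+.046; S.done=True; S.L=max(S.L,.025)/' ctl.py
sed -i 's/for k in range(4)/for k in range(6)/; s/lo.append(min(cc))/cm=np.argmax(cc); sm=[r[0] for r in rec if r[0]!="hit" and r[0]>.05][cm]; lo.append(min(cc))/; s/"n",t)/"n",t,"max at %.3f"%sm)/' ctl.py; python3 ctl.py
```

```text
3.2 34 c 31.9..63.3 hit 0.154 n 15 max at 0.301
3.2 40 c 35.5..64.3 hit 0.137 n 15 max at 0.309
3.2 46 c 38.4..65.4 hit 0.121 n 17 max at 0.315
4.3 34 c 29.0..59.9 hit 0.154 n 16 max at 0.296
4.3 40 c 32.7..61.0 hit 0.139 n 17 max at 0.308
4.3 46 c 35.8..61.3 hit 0.126 n 20 max at 0.274
5.4 34 c 25.0..52.7 hit 0.146 n 19 max at 0.055
5.4 40 c 28.3..56.1 hit 0.132 n 21 max at 0.057
5.4 46 c 30.8..57.1 hit 0.123 n 23 max at 0.317
```

```bash
sed -i 's/a=100\*c-g(s,m)-d-b\*v/a=100*c-g(s,m)*(1+d)-b*v/; s/-\.5-g(s)-d)/-.5-g(s)*(1+d))/; s/g(s+vd\*T\/2)-d)/g(s+vd*T\/2)*(1+d))/; s/\.5\*\*2\]); S.f=f/.15**2]); S.f=f/; s/\.003\*\*2,\.05\*\*2/.004**2,.01**2/; s/if sn>STOP-.004: fn=STOP+.046/if sn>STOP+.002: fn=STOP+.045/; s/S.tm=max(.1,L\/.34 if/S.tm=max(.1,L\/.15 if S.done else L\/.34 if/; s/(34,40,46)/(37,40,43)/; s/\[4.7,4.5,4.15\]/[4.6,4.5,4.2]/' ctl.py;  sed -i 's/vd\*T; trough=fref(sn)\/100-.07\*vd/vd*T; trough=fref(sn)\/100-.075*vd/' ctl.py; python3 ctl.py
```

```text
3.2 37 c 28.1..49.6 hit 0.119 n 17 max at 0.091
3.2 40 c 31.8..52.7 hit 0.119 n 17 max at 0.308
3.2 43 c 35.2..56.9 hit 0.118 n 18 max at 0.295
4.3 37 c 27.5..50.2 hit 0.121 n 18 max at 0.168
4.3 40 c 31.1..53.6 hit 0.122 n 19 max at 0.292
4.3 43 c 34.8..57.3 hit 0.122 n 19 max at 0.290
5.4 37 c 27.1..50.8 hit 0.130 n 20 max at 0.053
5.4 40 c 31.0..54.3 hit 0.128 n 21 max at 0.305
5.4 43 c 34.6..57.7 hit 0.128 n 20 max at 0.281
```

```bash
sed -i 's/\.0005\*\*2/.0012**2/; s/\[4.6,4.5,4.2\]/[4.6,4.5,4.35]/' ctl.py; python3 ctl.py
cat > run.py <<'E'
from h import *
from ctl import *
OFF=2.7
d0=tcp(-.55,165)[2]
def back_of(f):
    # finger coordinate f=s+c (m) -> pose for estimated carriage angle s
    return lambda s:(-.55+s/R, 165+OFF-1e3*(f-s))
t0=robot.sense()["clock"]
f=(165-((tcp(-.55,165)[0]-robot.sense()["eef_pos"])@d0+165)+OFF)/1e3
print("start",t0,"c0",f*1e3)
C=Ctl(f); log=[]; first=True; F0=[]
while True:
    f2,tm=C.next()
    s2=min(STOP,max(0,f2-fref(C.x[0])/100 if f2>.047 else 0))   # carriage angle used for orientation
    c=f2-s2; p,o,d=tcp(-.55+s2/R,165+OFF-1e3*c)
    L=np.linalg.norm(p-robot.sense()["eef_pos"])
    ta=robot.sense()["clock"]; robot.line_to(p,o,max_speed=max(L/tm,5)); S=robot.sense()
    Fm=-S["wrist_force"]@d; C.update(Fm,S["clock"]-ta)
    log.append((round(S["clock"]-t0,2),round(S["clock"]-ta,2),*np.round([1e3*f2,Fm,100*(f2-C.x[0]),1e3*C.x[0],1e3*C.x[1],C.x[2]],2)))
    if C.done or S["clock"]-t0>14: break
# at the stop: hold in the band, trimming on averaged force
th=robot.sense()["clock"]; cur=c; adj=[]
while robot.sense()["clock"]-th<2.2:
    v=[]
    for _ in range(8): robot.wait(.05); v.append(-robot.sense()["wrist_force"]@d)
    Fa=np.mean(v); adj.append(round(Fa,2))
    if abs(Fa-4.5)>.5 and robot.sense()["clock"]-th<2:
        cur+=np.clip((4.5-Fa)/100,-.012,.012); p,o,d=tcp(.55,165+OFF-1e3*cur); robot.line_to(p,o,max_speed=60)
hold=robot.sense()["clock"]-th
p,o,_=tcp(.55,165+OFF+50); robot.line_to(p,o,max_speed=150)
for l in log: print(*l)
print("hold",hold,adj,"clock",robot.sense()["clock"],"F",robot.sense()["wrist_force"])
p=robot.read_camera("side"); cv2.imwrite("pics/side2.png",p["color"][:,:,::-1])
p=robot.read_camera("scene"); cv2.imwrite("pics/scene2.png",cv2.resize(p["color"][60:300,100:400,::-1],None,fx=2.5,fy=2.5))
E
echo
```

```text
3.2 37 c 29.0..51.2 hit 0.124 n 17 max at 0.315
3.2 40 c 33.2..54.9 hit 0.112 n 17 max at 0.300
3.2 43 c 36.6..58.1 hit 0.117 n 17 max at 0.302
4.3 37 c 28.3..52.4 hit 0.123 n 18 max at 0.262
4.3 40 c 32.4..55.6 hit 0.125 n 18 max at 0.299
4.3 43 c 35.6..59.4 hit 0.125 n 19 max at 0.300
5.4 37 c 28.2..52.5 hit 0.137 n 21 max at 0.299
5.4 40 c 32.0..56.1 hit 0.129 n 21 max at 0.284
5.4 43 c 35.4..60.2 hit 0.128 n 22 max at 0.303
```

```bash
python3 run.py
```

```text
start 11.6667 c0 18.69538297016869
0.57 0.57 52.62 4.43 4.28 9.86 36.04 0.01
0.83 0.26 62.44 5.1 4.46 17.86 37.68 0.09
1.08 0.25 69.77 4.63 4.34 26.41 35.9 0.12
1.33 0.25 78.17 4.46 4.29 35.22 36.26 0.14
1.58 0.25 87.03 5.3 4.44 42.68 37.92 0.2
1.83 0.25 94.1 3.91 4.14 52.68 35.9 0.19
2.08 0.25 104.68 3.59 4.12 63.48 39.77 0.16
2.33 0.25 116.27 4.71 4.26 73.7 45.17 0.18
2.58 0.25 126.84 4.69 4.19 84.9 47.38 0.2
2.83 0.25 138.48 3.77 4.06 97.88 49.8 0.19
3.08 0.25 152.24 5.04 4.19 110.37 55.53 0.22
3.33 0.25 165.26 4.55 4.07 124.55 58.63 0.23
3.58 0.25 180.2 3.4 3.93 140.85 62.76 0.22
3.83 0.25 197.54 3.3 3.9 158.55 69.22 0.2
4.08 0.25 216.35 3.66 3.87 177.6 76.4 0.2
4.33 0.25 236.56 4.31 3.86 197.97 84.12 0.21
4.58 0.25 258.18 4.29 3.78 220.34 91.86 0.21
4.83 0.25 281.92 4.31 3.72 244.76 100.51 0.21
5.08 0.25 307.86 3.08 3.56 272.27 109.21 0.21
5.33 0.25 337.06 3.87 3.54 301.69 120.17 0.21
5.73 0.4 375.0 5.15 4.53 329.75 0.0 0.21
hold 2.400000000000002 [np.float64(4.6), np.float64(4.35), np.float64(4.34), np.float64(4.61), np.float64(4.34), np.float64(4.45)] clock 20.5833 F [-0.86450514  0.17977638 -0.44314891]
```

View pics/scene2.png

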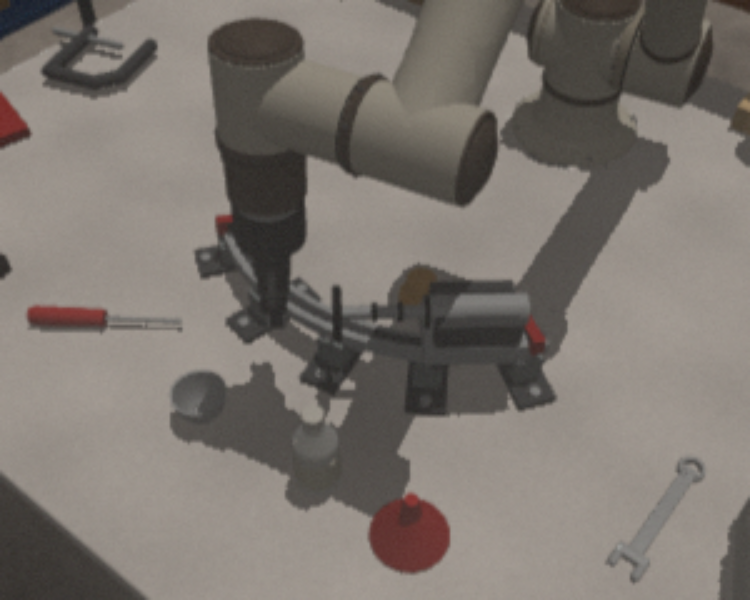

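The picture shows the carriage resting against the far red stop at (535,335). The plunger is fully out, with the pad at (338,310). The fingers are clear at (270,300), and the other things stand where they were. The held force read 4.3–4.6 N, so I hand the job in.

```bash
python3 - <<'E'
from h import *
s=robot.sense(); p=s["eef_pos"]; robot.line_to(p+np.array([0,0,60]),max_speed=120)
print(robot.sign_off(), robot.sense()["clock"])
E
```

```text
the job is handed in; nothing more can be done
the job is handed in; nothing more can be done
```

The carriage is at the far stop, pushed there in one run and held at about 4.5 N for roughly 2.4 s, then released. Inside the band zone the force readings between push steps were 3.1–5.0 N and the model estimate of the gauge 3.5–4.5 N; nothing was measured within a step, where my simulation put swings at about 3.2–5.6 N. The carriage met the stop at an estimated 120 mm/s, the other things look unmoved in the last picture, and the job is handed in at about 21.5 s.

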